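Hang a sensor arch in the servicing rack and lock the keeper

ROBOT

A 6-joint arm with a two-finger parallel gripper is mounted at the origin on the work surface. World frame = base frame: x ahead of the robot, y to its left, z up, the work surface at z = 0. Lengths are in m, angles in rad, forces in N, time in s.
With the tool pointing down it reaches from about 0.225 to 0.875 m from the base axis. Payload 3.4 kg.
Tool frame: the origin (TCP) lies between the finger pads; the fingertips stand 11 mm ahead of it and the grasp point (between the pads) lies 8 mm behind it; z points along the fingers, y is the line along which they close (so a half turn about z gives the same grasp; the last joint's range is limited). The gripper opens to 85 mm and grips with 20 to 120 N. Pads are 22 mm wide; open, the fingers measure 114 mm over their backs; the gripper's body (76 mm by 85 mm) begins 54 mm behind the grasp point. The pads swing forward as they close: fully open they stand 13 mm farther back than shut.
Start: joints at [-1.295, 0.276, 1.505, -0, 1.361, -0.121], TCP at [0.222, -0.53, 0.242] pointing down, gripper open.
Joint ranges: [-2.89, 2.89], [-0.75, 2.08], [0.22, 2.7], [-1.18, 4.32], [0.11, 2.71], [-2.7, 2.7]. Speed limits (rad/s): [2.57, 2.57, 3.14, 3.14, 3.14, 3.14].

INTERFACE

Orientations are given as a unit quaternion [w, x, y, z].
In Python, from rig import manip, imaging gives the robot as it stands. The module is installed in compiled form; this text tells all that it offers.
- The arm moves only by the tool jog_arm, never from a script. Its argument "deltas" is one flat list of numbers, 7 for each row, row after row: the turn, a rotation vector about the world's x, y, z in degrees, then the shift along the world's x, y, z in mm, then the opening, from 0 (shut) to 1 (fully open). In form: [ax, ay, az, tx, ty, tz, gripper, ax, ay, az, tx, ty, tz, gripper, ...]. A call has 1 to 20 rows; each row is the pose to reach, as a shift and turn from the pose commanded when the call began; what a row does not reach only later rows make up. A row lasts 1/10 s, in which the tool goes at most 50 mm and 8.59 degrees, less where a joint would pass 70% of its speed; a pose out of reach is approached as far as the arm can. A call with a gripper value outside its range is refused whole. The fingers move at their own pace and stop on an object; "grip_force" is the grip in N (left out, the last holds). Time passes only in rows, so rows that repeat a pose let the fingers close. It gives the time, the measured TCP pose, the force, the opening and the grip force at its end, in the units of the state.
- manip.get_state(): the state, without advancing time (a new reading comes with each control period).
- imaging.get_image(name): name is "side" or "top" or "wrist"; returns the picture (480x640x3 uint8, blue, green, red); there is no depth.
- imaging.calibration(name): a dict with "mtx" (3x3 intrinsics, pixels), "cam_to_world" (4x4, takes a point from camera to world coordinates). Camera axes: x right, y down, z forward; pixel columns grow to the right and rows downward; lengths in m; the calibration is good to about 2 mm. A picture is of the moment at which its call begins: read the wrist's pose just before it. calibration takes no time and is no camera call; for the wrist camera it gives the pose at the moment of the call.
- manip.sign_off(): hands the job in; it is judged then, once.
The state is a dict: "clock": time; "qpos": joint angles; "qd": joint speeds; "effort": joint torques, N m; "position": TCP position; "ee_rot": TCP orientation; "contact_force": force on the tool from outside, world axes, zero at the start; "moment": the same for the moment, N m; "width": finger opening in m; "gripper_force": force on a finger pad.
Only numpy, scipy, OpenCV 4.12 (cv2) and the standard library are available. Lean on these libraries where they do the work, as an engineer would, in place of code of your own. Each camera call takes 0.05 s, during which the arm holds its last target. There are 200 camera calls.

TASK

Hang the aluminium sensor arch in the servicing rack, upright with its bar lowered gently into both hooks (not dropped). Then slide the keeper along the rack until the arch is held snugly endwise between the fixed end stop and the keeper's pad, and flip the cam lever fully down to lock the keeper there. Leave the other things on the bench alone.

Things in the scene. Friction and masses are not known exactly. Their poses are not given: they have to be found in the camera images.
- arch_bar (a point): Middle of the top bar of the loose aluminium sensor arch (0.25-0.5 kg), standing on two feet at the start. Bar: round, 14 mm thick, 200 mm long, axis 103 mm above the underside of the feet. 10 mm legs 45 mm either side of the middle, foot plates 60 x 30 x 5 mm (long across). Axes: y along the bar, z up. Same both ways round. Pinch the bar at its middle from above.
- arch: The same arch; origin midway between its feet at their underside, axes as arch_bar. A thin 8 mm strut joins the legs 68 mm below the bar.
- seat (a point): On the fixed rack: where the middle of the arch's bar lies when it rests in both hooks (175 mm above the bench), centred. Axes: y along the rack, from the fixed end stop towards the keeper; z up; -x is the rack's front (robot side). The base beam below is 30 mm high, 100 mm wide (x -65 to +35 mm), y -125 to +315 mm; the hung feet clear it by 40 mm.
- hook_a (a point): Trough of the upturned steel hook near the end stop, at the seated bar's axis, 78 mm from seat (y = -78 mm). Axes as seat. The hook rises from a 12 mm post standing 24 mm behind (+x), top 28 mm above this point, and has a front tip 30 mm ahead (-x), 19 mm above; the trough is open above, has about 6 mm play across and centres the bar.
- hook_b (a point): The other hook, alike, on the keeper's side (y = +78 mm from seat).
- end_stop (a point): Centre of the face of the fixed end stop, an upright plate 50 mm wide and 10 mm thick across the rack's end; the face looks to +y and lies 106 mm from seat, at the seat's height; the plate's top is 20 mm higher. A bar hung centred is 6 mm short of it. Axes as seat.
- post_top (a point): Top centre of the keeper's upright aluminium post, 30 mm along x, 20 mm along y, flat-sided, top 205 mm above the bench. Axes as seat. Pinch it across the 30 mm from above, or push it. Its 26 mm rubber pad faces the hooks, 16 mm from the post's centre, at seat height. It stands on a carriage block 60 mm wide, y -15 to +115 mm from the post, top 66 mm above the bench.
- keeper (a joint): Travel of the sliding keeper in m, growing towards the hooks and end stop (seat -y): 0 fully back, 0.095 end of travel. Pad face at seat y = 174 mm minus this; at 0.080 it just meets a 200 mm bar that touches the end stop. Slides with about 2.5 N friction, stays where left; held firmly once the lever is down.
- lever_hinge (a point): Pivot of the cam lever, on the front of the keeper's carriage: 45 mm in front (-x) of the post's centre, 90 mm beyond it (+y, away from the hooks), 54 mm above the bench. Axes as seat; the pivot lies along y.
- lever_tip (a point): End of the cam lever's flat black handle, 100 mm from the pivot; the handle is 26 mm wide along the pivot, 10 mm thick, from 15 to 100 mm out.
- lever (a joint): Angle of the cam lever in rad: 0 upright (keeper free), growing as it swings forward and down to the rack's front (-x); 1.5 level, pointing to the front, against its stop (locked). The cam bites from about 1.1; 3 to 5 N at the tip move it; it stays where left.
Mind the look-alikes: they are no part of the job. Leave any green or pink look-alike of the arch alone.

How it is judged:
On the way, in this order (a step that is already met when the one before it is completed fails the run):
1. the arch hangs upright in both hooks, let go (z of arch_bar in the frame of seat between -0.005 and 0.005 m and x of arch_bar in the frame of seat between -0.009 and 0.009 m and angle between the y axis of arch_bar and the y axis of seat, either way round below 0.05 rad and contact force between the fingers and arch below 0.1 N), for 0.2 s.
2. the keeper is slid home against the arch (value of joint keeper between 0.076 and 0.084 m), for 0.1 s.
3. the cam lever is flipped down (value of joint lever above 1.35 rad), for 0.1 s.
At the end, for the whole second after the job is handed in: The arch hangs upright and still with its bar in both hooks (within 5 mm of the seated height, 9 mm across, 0.05 rad of the rack's line, tilt under 0.3 rad); the keeper stands at 0.076 to 0.084 m, so that the bar has at most 4 mm end play between stop and pad; the cam lever is past 1.35 rad (all of step 2 and z of arch_bar in the frame of seat between -0.005 and 0.005 m and x of arch_bar in the frame of seat between -0.009 and 0.009 m and angle between the y axis of arch_bar and the y axis of seat, either way round below 0.05 rad and angle between arch_bar's own z axis and vertical below 0.3 rad and linear speed of arch below 0.05 m/s and value of joint lever above 1.35 rad); the robot touches nothing.
It fails at once if the arch is dropped (falls free faster than 0.45 m/s, about 10 mm) (contact force between the fingers and arch below 0.05 N and linear speed of arch above 0.45 m/s).
It fails at once if another thing on the bench is moved by more than 30 mm (distance of any of controller, battery, hatch, screwdriver, tape, glue, mug, wrench from where it was at the start of the episode above 0.03 m).
It also fails if it takes over 64 s, if anything falls off the work surface, if the arm or the gripper's body presses on something with over 40 N, if the wrist force passes 120 N, or if a joint passes its speed limit or range.

## Working session

There is one attempt and no reset: what is moved stays moved. The work goes in short steps, Python scripts to look and compute and a tool call to move; the robot and the scene stay as the last step left them, time stands still between calls to the robot, and variables do not carry over. Pictures are saved under pics/ and viewed, at most 10 in all, crops included, and the job is handed in when it is done.

Besides the shell and the picture viewer there is one more tool, called by a JSON object that holds its "api" and its "payload", one argument or row to a line. jog_arm: Moves the arm, as the interface text tells. Its arguments: {"type":"object","properties":{"deltas":{"type":"array"},"grip_force":{"type":"number"}},"required":["deltas"]}

```bash
mkdir -p pics; cat > h.py <<'E'
import numpy as np,cv2
from rig import manip,imaging
def ray(n,u,v,cal=None):
    c=cal or imaging.calibration(n);T=np.array(c["cam_to_world"]);K=np.array(c["mtx"])
    d=T[:3,:3]@np.linalg.solve(K,[u,v,1.]);return T[:3,3],d
def onz(n,u,v,z,cal=None):
    o,d=ray(n,u,v,cal);return o+d*(z-o[2])/d[2]
def proj(n,p,cal=None):
    c=cal or imaging.calibration(n);T=np.linalg.inv(np.array(c["cam_to_world"]));q=np.array(c["mtx"])@(T[:3,:3]@np.array(p)+T[:3,3]);return q[:2]/q[2]
def two(a,pa,b,pb):
    o1,d1=ray(a,*pa);o2,d2=ray(b,*pb)
    s=np.linalg.lstsq(np.stack([d1,-d2],1),o2-o1,rcond=None)[0]
    p,q=o1+s[0]*d1,o2+s[1]*d2;return (p+q)/2,np.linalg.norm(p-q)
def shot(n,f):
    im=imaging.get_image(n);cv2.imwrite(f"pics/{f}.png",im);return im
E
python3 - <<'E'
from h import *
for n in("top","side"):
    shot(n,n+"0");c=imaging.calibration(n);print(n,np.round(c["cam_to_world"],3).tolist(),np.round(c["mtx"],1).tolist())
s=manip.get_state();print(s)
E
```

```text
top [[-0.008, -0.989, 0.15, 0.309], [-1.0, 0.007, -0.003, -0.068], [0.002, -0.15, -0.989, 1.285], [0.0, 0.0, 0.0, 1.0]] [[518.5, 0.0, 310.5], [0.0, 518.5, 234.7], [0.0, 0.0, 1.0]]
side [[-0.75, -0.433, 0.5, -0.341], [-0.661, 0.472, -0.583, 0.883], [0.016, -0.768, -0.64, 1.16], [0.0, 0.0, 0.0, 1.0]] [[616.9, 0.0, 320.4], [0.0, 616.9, 233.4], [0.0, 0.0, 1.0]]
{'clock': 0.1, 'qpos': array([-1.29503416e+00,  2.76563261e-01,  1.50600255e+00,  2.91792020e-05,
        1.36070897e+00, -1.21021171e-01]), 'qd': array([ 0.0018172 , -0.00312214, -0.00260971,  0.00063307, -0.00185671,
       -0.00068842]), 'effort': array([ 6.62384973e-04, -4.17700517e+01, -2.46404743e+01, -3.13751470e-04,
        5.80922293e-03, -2.06647819e-06]), 'position': array([ 0.22208085, -0.52989529,  0.24150982]), 'ee_rot': array([-8.39652438e-04,  9.80385091e-01,  1.97089738e-01, -5.07852097e-05]), 'contact_force': array([ 0.51087884, -0.1727255 , -1.11415659]), 'moment': array([-0.00295007,  0.02197665, -0.01484182]), 'gripper_force': 0.0, 'width': 0.08562639630921513}
```

View pics/top0.png

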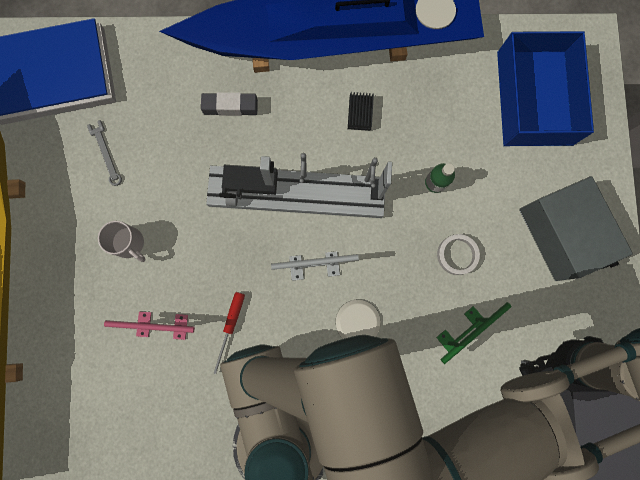

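View pics/side0.png

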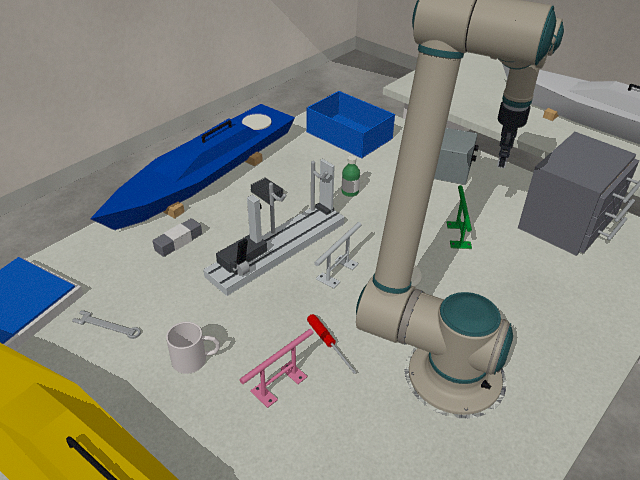

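The top view shows the loose arch from about (271,266) to (358,258). The rack beam runs from x=207 to 390 at rows 165–217, with the end stop at right (387,180) and the keeper post at (266,168). The pink and green arches are decoys. I'll zoom in on both views.

```bash
python3 - <<'E'
from h import *
t=cv2.imread("pics/top0.png")[145:285,200:400];s=cv2.imread("pics/side0.png")[150:300,200:370]
cv2.imwrite("pics/z.png",np.vstack([cv2.resize(t,(400*1,280),interpolation=3)]) if 0 else cv2.resize(t,(800,560),interpolation=2))
cv2.imwrite("pics/zs.png",cv2.resize(s,(680,600),interpolation=2))
E
```

```text
(no output)
```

View pics/z.png

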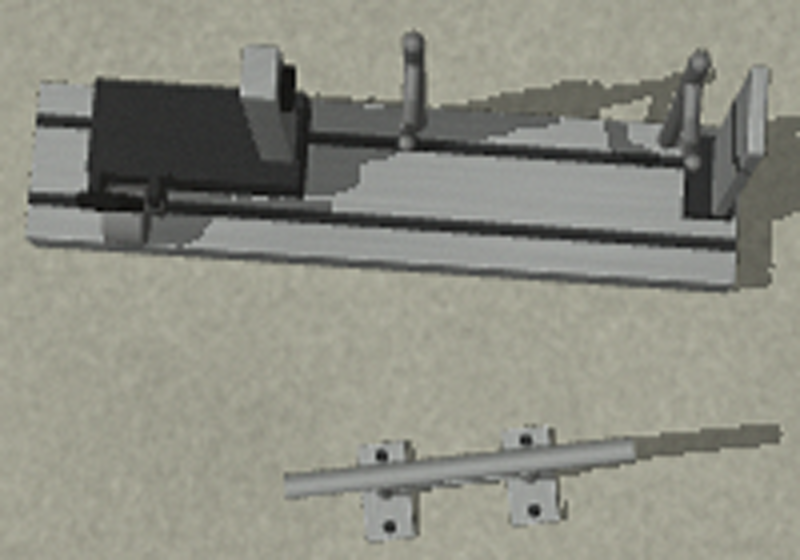

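View pics/zs.png

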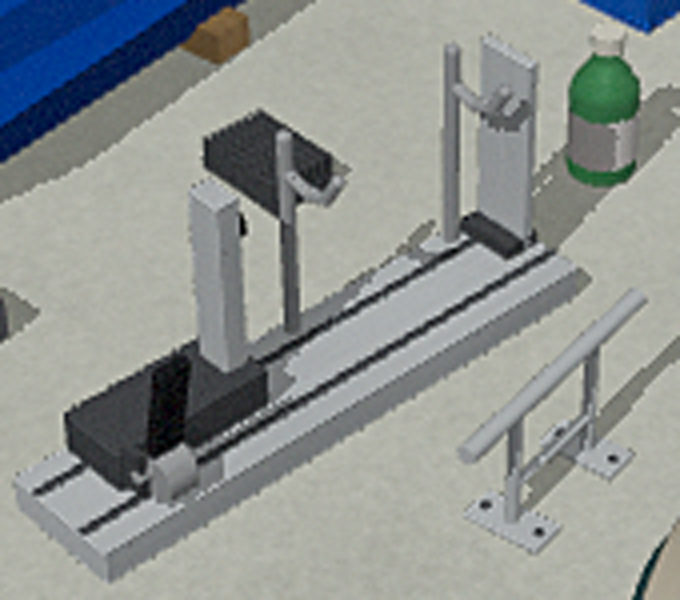

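The zoomed crops give the arch bar ends, the hook post tops, the beam's front corners and the keeper post top. I'll triangulate these.

```bash
python3 - <<'E'
from h import *
t=lambda u,v:(200+(u-1.5)/4,145+(v-1.5)/4)
s=lambda u,v:(200+(u-1.5)/4,150+(v-1.5)/4)
def P(n,a,b,z):
    r=two("top",t(*a),"side",s(*b));print(n,np.round(onz("top",*t(*a),z),4),"tri",np.round(r[0],4),round(r[1],4))
P("barL",(286,486),(472,452),.103);P("barR",(633,451),(638,297),.103)
P("hbpost",(413,40),(285,137),.203);P("hapost",(700,60),(451,48),.203)
P("ktop",(262,73),(214,194),.205)
P("beamFL",(27,240),(107,555),.03);P("beamFR",(735,285),(588,275),.03)
P("beamBL",(40,83),(17,483),.03)
P("tipb",(406,143),(330,190),.194);P("tipa",(692,162),(508,100),.194)
E
```

```text
barL [0.4159 0.0185 0.103 ] tri [0.4134 0.0168 0.107 ] 0.005
barR [ 0.4344 -0.1802  0.103 ] tri [ 0.4341 -0.1803  0.1036] 0.0007
hbpost [ 0.6479 -0.0566  0.203 ] tri [ 0.6479 -0.0574  0.1987] 0.0032
hapost [ 0.6356 -0.2115  0.203 ] tri [ 0.6358 -0.2122  0.2005] 0.0013
ktop [0.6295 0.0247 0.205 ] tri [0.6291 0.0245 0.2048] 0.001
beamFL [0.576  0.1843 0.03  ] tri [0.5756 0.184  0.0296] 0.0011
beamFR [ 0.5444 -0.2522  0.03  ] tri [ 0.542  -0.2561  0.0214] 0.0097
beamBL [0.676  0.1784 0.03  ] tri [0.6749 0.1775 0.0265] 0.0049
tipb [ 0.5931 -0.0524  0.194 ] tri [ 0.597  -0.0516  0.1822] 0.0022
tipa [ 0.5814 -0.2068  0.194 ] tri [ 0.5821 -0.2096  0.1828] 0.0049
```

The numbers agree with the given sizes: the bar measures 200 mm and the hook posts are 155 mm apart. The bar middle is about (0.425,-0.081) at yaw +5.3°. The seat is about (0.618,-0.133) at rack yaw -4.3°. The keeper is already near 0.03. Next I'll move above the arch.

{"api": "jog_arm", "payload": {
  "deltas": [0,0,8,20,45,10,1,0,0,16,45,95,10,1,0,0,24,65,145,10,1,0,0,32,88,195,10,1,0,0,40,110,245,10,1,0,0,48,132,292,10,1,0,0,56,155,340,10,1,0,0,64,177,390,10,1,0,0,72.6,192,425,10,1,0,0,72.6,200,443,10,1,0,0,72.6,203,449,10,1,0,0,72.6,203,449,10,1,0,0,72.6,203,449,10,1]
}}

```text
clock: 1.4
position: [0.4248, -0.0821, 0.2521]
ee_rot: [-0.0, 0.673, 0.739, -0.001]
contact_force: [-0.3, 0.3, -0.1]
width: 0.0853
gripper_force: 0.0
```

```bash
python3 - <<'E'
from h import *
import pickle
s=manip.get_state();print(s["position"],s["ee_rot"],s["contact_force"],s["qpos"])
c=imaging.calibration("wrist");shot("wrist","w1");pickle.dump(c,open("w1.pkl","wb"))
print(np.round(c["cam_to_world"],3).tolist())
E
```

```text
[ 0.42481907 -0.08210838  0.25209554] [-5.39879272e-05  6.73499738e-01  7.39187250e-01 -5.55988586e-04] [-0.28492969  0.34236185 -0.10342949] [-3.51197086e-01  5.26814264e-02  1.76132388e+00 -1.01845250e-03
  1.32810786e+00 -4.43881701e-01]
[[0.996, 0.088, 0.029, 0.417], [0.093, -0.944, -0.316, -0.001], [-0.001, 0.317, -0.948, 0.384], [0.0, 0.0, 0.0, 1.0]]
```

View pics/w1.png

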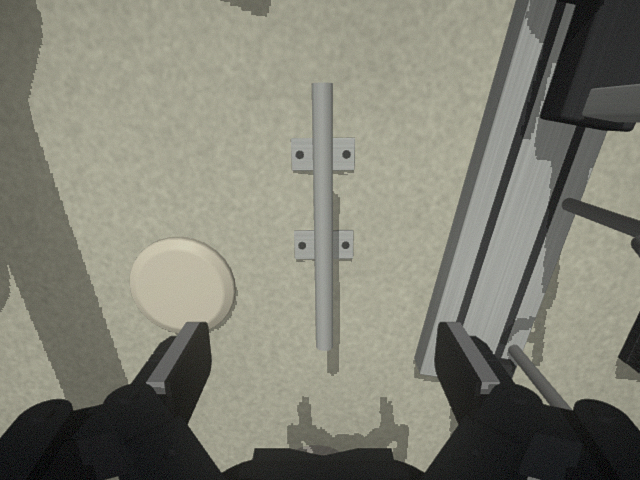

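The wrist view shows the bar centred between the fingers, from (322,84) to (324,349). The cream hatch disc is at (183,285), left of the bar.

```bash
python3 - <<'E'
from h import *
import pickle
c=pickle.load(open("w1.pkl","rb"))
a=onz("wrist",322,84,.105,c);b=onz("wrist",324,349,.103,c);print(a,b,(a+b)/2,np.linalg.norm(a-b),np.degrees(np.arctan2(-(a-b)[0],(a-b)[1])))
print(onz("wrist",232,285,.02,c))
E
```

```text
[0.41432011 0.01861094 0.105     ] [ 0.43463366 -0.18321655  0.103     ] [ 0.42447689 -0.0823028   0.104     ] 0.20285703486520887 5.747355398990073
[ 0.34030941 -0.17133818  0.02      ]
```

{"api": "jog_arm", "payload": {
  "deltas": [0,0,0,0,0,-30,1,0,0,0,0,0,-70,1,0,0,0,0,0,-110,1,0,0,0,0,0,-140,0.7,0,0,0,0,0,-157,0.5,0,0,0,0,0,-157,0.3,0,0,0,0,0,-157,0.1,0,0,0,0,0,-157,0,0,0,0,0,0,-157,0,0,0,0,0,0,-157,0,0,0,0,0,0,-157,0,0,0,0,0,0,-157,0],
  "grip_force": 50
}}

```text
clock: 2.65
position: [0.426, -0.0823, 0.0965]
ee_rot: [0.002, 0.673, 0.74, -0.0]
contact_force: [-1.4, -3.8, 5.3]
width: 0.0121
gripper_force: 49.3
```

{"api": "jog_arm", "payload": {
  "deltas": [0,0,0,0,0,10,0,0,0,0,0,0,40,0,0,0,0,0,0,80,0,0,0,0,0,0,120,0,0,0,0,0,0,160,0,0,0,0,0,0,195,0,0,0,-2,20,-6,220,0,0,0,-4,50,-13,225,0,0,0,-6,90,-23,225,0,0,0,-8,130,-33,225,0,0,0,-9.7,165,-43,225,0,0,0,-9.7,185,-48,225,0,0,0,-9.7,192,-49,225,0,0,0,-9.7,192,-49,225,0,0,0,-9.7,192,-49,225,0,0,0,-9.7,192,-49,225,0]
}}

```text
clock: 4.25
position: [0.6159, -0.1298, 0.3209]
ee_rot: [-0.0, 0.733, 0.68, -0.0]
contact_force: [0.5, 0.2, -3.0]
width: 0.0125
gripper_force: 49.3
```

```bash
python3 - <<'E'
from h import *
import pickle
s=manip.get_state();print(s["position"],s["ee_rot"],s["contact_force"],s["width"])
c=imaging.calibration("wrist");shot("wrist","w2");pickle.dump(c,open("w2.pkl","wb"))
E
```

```text
[ 0.61585981 -0.12977288  0.32086859] [-2.33344175e-04  7.33460998e-01  6.79731495e-01 -6.13481327e-05] [ 0.53153228  0.15496975 -3.00286492] 0.012452812235735593
```

View pics/w2.png

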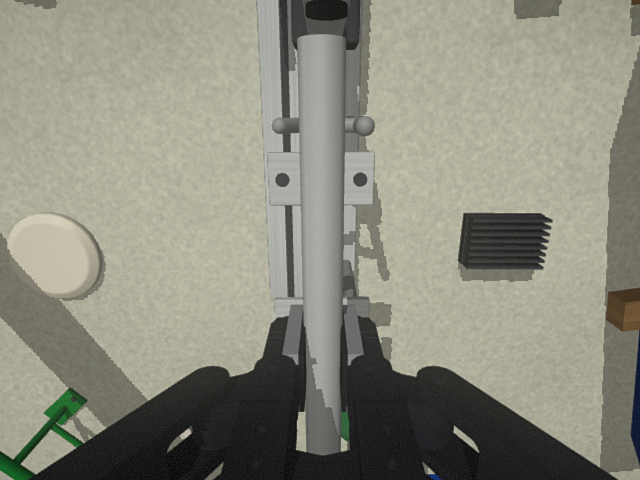

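The wrist view shows hook B's post ball at (365,126) and its tip at (281,126). The near foot is at (321,178), the bar end is at about (322,40), and the pad is at (327,8).

```bash
python3 - <<'E'
from h import *
import pickle
c=pickle.load(open("w2.pkl","rb"));y=np.radians(-4.3);X=np.array([np.cos(y),np.sin(y)]);Y=np.array([-np.sin(y),np.cos(y)])
seat=np.array([.618,-.1333])
for n,u,v,z in(("post",365,126,.203),("tip",281,126,.190),("barend",322.5,38,.331),("padbottom",327,8,.175),("padbot",327,20,.165),("beamL",271,300,.03)):
    p=onz("wrist",u,v,z,c);d=p[:2]-seat;print(n,p,"rackframe",np.round([d@X,d@Y],4))
d=np.array([.61586,-.12977])-seat;print("tcp",d@X,d@Y)
E
```

```text
post [ 0.6466677  -0.05632333  0.203     ] rackframe [0.0228 0.0789]
tip [ 0.59434855 -0.05264507  0.19      ] rackframe [-0.0296  0.0787]
barend [ 0.62296697 -0.02792452  0.331     ] rackframe [-0.0029  0.1055]
padbottom [0.62892726 0.01455907 0.175     ] rackframe [-0.0002  0.1483]
padbot [0.6287003  0.01002039 0.165     ] rackframe [-1.000e-04  1.437e-01]
beamL [ 0.54431336 -0.25116117  0.03      ] rackframe [-0.0646 -0.1231]
tcp -0.0023986510914407156 0.00335960904593532
```

{"api": "jog_arm", "payload": {
  "deltas": [0,0,0,2,-2,-5,0,0,0,0,2,-2,-30,0,0,0,0,2,-2,-60,0,0,0,0,2,-2,-85,0,0,0,0,2,-2,-105,0,0,0,0,2,-2,-118,0,0,0,0,2,-2,-126,0,0,0,0,2,-2,-130,0,0,0,0,2,-2,-130,0,0,0,0,2,-2,-130,0]
}}

```text
clock: 5.3
position: [0.6198, -0.1326, 0.1913]
ee_rot: [0.001, 0.734, 0.68, 0.0]
contact_force: [-0.5, 0.5, -3.6]
width: 0.0122
gripper_force: 49.3
```

```bash
python3 - <<'E'
from h import *
import pickle
s=manip.get_state();print(s["position"],s["contact_force"])
c=imaging.calibration("wrist");w=shot("wrist","w3");pickle.dump(c,open("w3.pkl","wb"))
sd=shot("side","s3")[170:270,230:350]
cv2.imwrite("pics/m3.png",np.hstack([w[:, :][::1],])[:,150:500]); 
cv2.imwrite("pics/m3.png",np.hstack([cv2.resize(w[:,150:490],(340,480)),cv2.resize(sd,(450,480))]))
E
```

```text
[ 0.61981648 -0.13256064  0.19133141] [-0.52793921  0.49206005 -3.6173513 ]
```

View pics/m3.png

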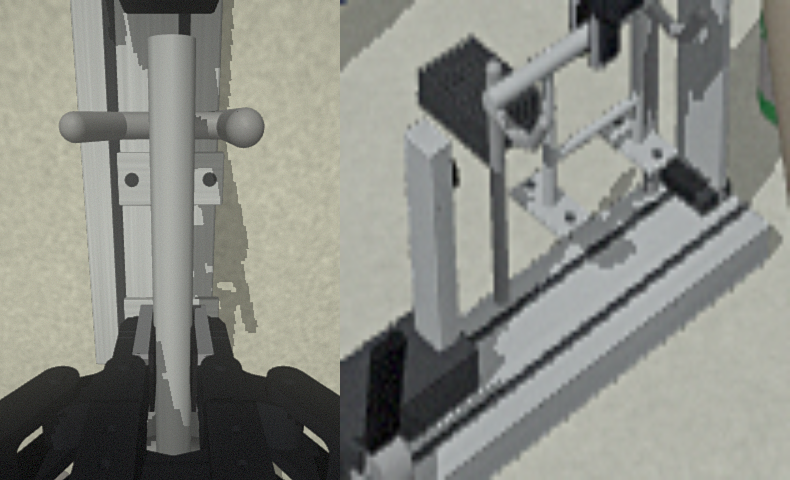

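The composite view shows the bar above hook B's trough, between tip and post, and about 2 mm towards the post. I'll correct x by -2 mm and lower slowly.

{"api": "jog_arm", "payload": {
  "deltas": [0,0,0,-2,0,-4,0,0,0,0,-2,0,-8,0,0,0,0,-2,0,-12,0,0,0,0,-2,0,-15,0,0,0,0,-2,0,-17,0,0,0,0,-2,0,-19,0,0,0,0,-2,0,-20,0,0,0,0,-2,0,-20,0]
}}

```text
clock: 6.2
position: [0.6172, -0.1323, 0.1702]
ee_rot: [-0.0, 0.734, 0.68, -0.0]
contact_force: [0.3, -0.1, -3.6]
width: 0.0123
gripper_force: 49.3
```

{"api": "jog_arm", "payload": {
  "deltas": [0,0,0,0,0,-1,0,0,0,0,0,0,-2,0,0,0,0,0,0,-2.5,0,0,0,0,0,0,-2.5,0]
}}

```text
clock: 6.6
position: [0.6174, -0.1324, 0.1688]
ee_rot: [0.001, 0.734, 0.68, 0.0]
contact_force: [-1.2, 0.3, 2.3]
width: 0.012
gripper_force: 49.9
```

The wrist force turned from -3.6 N to +2.3 N at the expected height, so the bar is resting in the hooks. I'll release it and rise.

{"api": "jog_arm", "payload": {
  "deltas": [0,0,0,0,0,0,0.15,0,0,0,0,0,0,0.3,0,0,0,0,0,0,0.5,0,0,0,0,0,0,0.5,0,0,0,0,0,0,0.5,0,0,0,0,0,15,0.5,0,0,0,0,0,50,0.5,0,0,0,0,0,90,0.5,0,0,0,0,0,120,0.5,0,0,0,0,0,130,0.5,0,0,0,0,0,130,0.5]
}}

```text
clock: 7.7
position: [0.6178, -0.1325, 0.2992]
ee_rot: [0.001, 0.734, 0.68, 0.001]
contact_force: [0.2, -0.8, 0.4]
width: 0.0428
gripper_force: 0.0
```

```bash
python3 - <<'E'
from h import *
import pickle
s=manip.get_state();print(s["position"],s["contact_force"],s["width"],s["qpos"])
c=imaging.calibration("wrist");w=shot("wrist","w4");pickle.dump(c,open("w4.pkl","wb"))
sd=shot("side","s4")[170:270,230:350]
cv2.imwrite("pics/m4.png",np.hstack([w[:,150:490],cv2.resize(sd,(450,480))]))
E
```

```text
[ 0.61782341 -0.13253624  0.29918842] [ 0.18935383 -0.75922752  0.39869057] 0.04275216491024409 [-3.21383247e-01  3.37890237e-01  1.27533666e+00  2.07069425e-05
  1.52510385e+00 -2.45220763e-01]
```

View pics/m4.png

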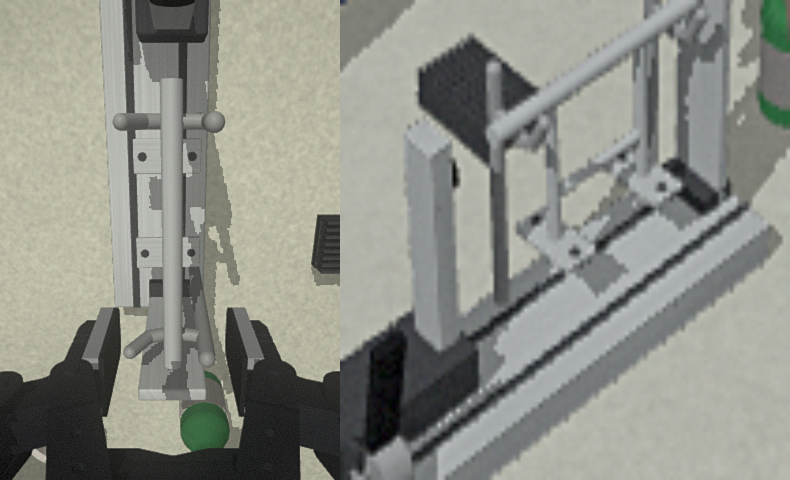

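The bar now sits in both hooks and the feet hang over the beam. Next I'll pinch the keeper post, which measures about (0.6293,0.0246).

{"api": "jog_arm", "payload": {
  "deltas": [0,0,0,2,30,0,0.8,0,0,0,6,75,0,0.8,0,0,0,9,120,0,0.8,0,0,0,11,150,-5,0.8,0,0,0,11.5,157,-30,0.8,0,0,0,11.5,157,-65,0.8,0,0,0,11.5,157,-95,0.8,0,0,0,11.5,157,-110,0.8,0,0,0,11.5,157,-112,0.6,0,0,0,11.5,157,-112,0.4,0,0,0,11.5,157,-112,0.3,0,0,0,11.5,157,-112,0.2,0,0,0,11.5,157,-112,0.2,0,0,0,11.5,157,-112,0.2],
  "grip_force": 30
}}

```text
clock: 9.2
position: [0.6297, 0.0245, 0.1859]
ee_rot: [0.001, 0.734, 0.68, 0.001]
contact_force: [5.6, -0.3, -7.2]
width: 0.0293
gripper_force: 35.3
```

{"api": "jog_arm", "payload": {
  "deltas": [0,0,0,-0.5,-5,0,0.2,0,0,0,-1,-11,0,0.2,0,0,0,-1.5,-17,0,0.2,0,0,0,-2,-23,0,0.2,0,0,0,-2.3,-29,0,0.2,0,0,0,-2.6,-34,0,0.2,0,0,0,-3,-38,0,0.2,0,0,0,-3,-40,0,0.2,0,0,0,-3,-40,0,0.2]
}}

```text
clock: 10.1
position: [0.6266, -0.0151, 0.1859]
ee_rot: [0.0, 0.734, 0.68, 0.001]
contact_force: [5.3, 1.3, -6.8]
width: 0.0298
gripper_force: 35.3
```

{"api": "jog_arm", "payload": {
  "deltas": [0,0,0,-0.2,-2,0,0.2,0,0,0,-0.3,-4,0,0.2,0,0,0,-0.5,-6,0,0.2,0,0,0,-0.5,-7,0,0.2,0,0,0,-0.5,-7,0,0.2]
}}

```text
clock: 10.6
position: [0.6262, -0.0209, 0.1859]
ee_rot: [-0.0, 0.734, 0.68, 0.002]
contact_force: [5.7, 2.5, -6.3]
width: 0.0295
gripper_force: 35.3
```

{"api": "jog_arm", "payload": {
  "deltas": [0,0,0,-0.1,-1,0,0.2,0,0,0,-0.1,-2,0,0.2,0,0,0,-0.1,-2,0,0.2]
}}

```text
clock: 10.9
position: [0.626, -0.0228, 0.1859]
ee_rot: [-0.0, 0.734, 0.68, 0.002]
contact_force: [5.0, 4.1, -6.7]
width: 0.0293
gripper_force: 35.3
```

{"api": "jog_arm", "payload": {
  "deltas": [0,0,0,-0.1,-1,0,0.2,0,0,0,-0.1,-2,0,0.2,0,0,0,-0.1,-2,0,0.2]
}}

```text
clock: 11.2
position: [0.6259, -0.0246, 0.1859]
ee_rot: [-0.0, 0.734, 0.68, 0.002]
contact_force: [5.7, 4.3, -7.7]
width: 0.0292
gripper_force: 35.3
```

{"api": "jog_arm", "payload": {
  "deltas": [0,0,0,-0.1,-1,0,0.2,0,0,0,-0.1,-1,0,0.2]
}}

```text
clock: 11.4
position: [0.6259, -0.0246, 0.1859]
ee_rot: [-0.001, 0.734, 0.68, 0.003]
contact_force: [5.2, 6.5, -7.0]
width: 0.0295
gripper_force: 35.2
```

{"api": "jog_arm", "payload": {
  "deltas": [0,0,0,-0.1,-1,0,0.2,0,0,0,-0.1,-1,0,0.2]
}}

```text
clock: 11.6
position: [0.6259, -0.0247, 0.1859]
ee_rot: [-0.002, 0.733, 0.68, 0.003]
contact_force: [5.6, 9.2, -6.1]
width: 0.0293
gripper_force: 35.2
```

The y force climbs while the position stays put, so the arch is snug against the stop at about 0.080. I'll relax, release, rise and shift above the lever.

{"api": "jog_arm", "payload": {
  "deltas": [0,0,0,0.1,1.5,0,0.2,0,0,0,0.1,1.5,0,0.4,0,0,0,0.1,1.5,0,0.7,0,0,0,0.1,1.5,0,0.7,0,0,0,0,1,25,0.7,0,0,0,0,1,65,0.5,0,0,0,0,1,100,0.2,0,0,0,-3,20,115,0,0,0,0,-8,55,115,0,0,0,0,-8,85,115,0,0,0,0,-8,91,115,0,0,0,0,-8,91,115,0]
}}

```text
clock: 12.8
position: [0.6166, 0.0631, 0.3013]
ee_rot: [0.0, 0.733, 0.68, -0.0]
contact_force: [-0.6, -0.0, -0.5]
width: -0.0002
gripper_force: 0.0
```

```bash
python3 - <<'E'
from h import *
import pickle
s=manip.get_state();print(s["position"],s["contact_force"],s["width"])
c=imaging.calibration("wrist");w=shot("wrist","w5");pickle.dump(c,open("w5.pkl","wb"))
sd=shot("side","s5")[180:280,230:350]
for p in([.5878,.0685,.054],[.5878,.0685,.154],[.6259,-.0246,.205]):print(proj("wrist",p,c)-[150,0],(proj("side",p)-[230,180])*[3.75,4.8]+[340,0])
cv2.imwrite("pics/m5.png",np.hstack([w[:,150:490],cv2.resize(sd,(450,480))]))
E
```

```text
[0.61656222 0.06311443 0.30128512] [-0.64300894 -0.01961007 -0.47777359] -0.00023279877686912924
[143.39771794 199.70479213] [432.94153361 369.46992794]
[133.92907626 227.37544876] [425.35189634 230.47652734]
[196.53431401 373.63277636] [479.87401705  49.55823988]
```

View pics/m5.png

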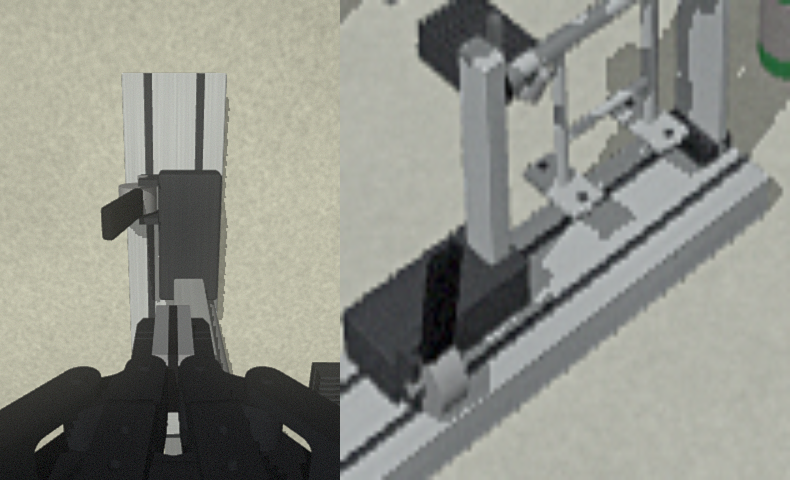

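The wrist view shows the lever leaning slightly forward, with its tip near (108,222) and its hinge near (143,200), close to the predicted pixels. The keeper pad is against the bar. I'll descend behind the handle with the fingers closed.

{"api": "jog_arm", "payload": {
  "deltas": [0,0,0,1,3,-30,0,0,0,0,1,3,-75,0,0,0,0,1,3,-120,0,0,0,0,1,3,-150,0,0,0,0,1,3,-164,0,0,0,0,1,3,-166,0,0,0,0,1,3,-166,0]
}}

```text
clock: 13.6
position: [0.6181, 0.0645, 0.1348]
ee_rot: [0.0, 0.734, 0.679, -0.0]
contact_force: [-0.2, -0.5, 0.4]
width: -0.0001
gripper_force: 0.0
```

{"api": "jog_arm", "payload": {
  "deltas": [0,0,0,-10,1,0,0,0,0,0,-20,1.5,-1,0,0,0,0,-30,2,-2,0,0,0,0,-37,3,-4,0,0,0,0,-46,3.5,-8,0,0,0,0,-54,4,-13,0,0,0,0,-61,4.5,-18,0,0,0,0,-68,5,-25,0,0,0,0,-74,5.5,-32,0,0,0,0,-78,6,-39,0,0,0,0,-81,6,-46,0,0,0,0,-83,6,-53,0,0,0,0,-84,6,-60,0,0,0,0,-84,6,-64,0,0,0,0,-84,6,-66,0,0,0,0,-84,6,-66,0]
}}

```text
clock: 15.2
position: [0.5327, 0.0719, 0.0733]
ee_rot: [-0.0, 0.733, 0.68, -0.0]
contact_force: [-13.0, 1.2, 40.7]
width: -0.0002
gripper_force: 19.6
```

The tip is held at the stop height with 40 N, so the lever is down. I'll rise clear and check.

{"api": "jog_arm", "payload": {
  "deltas": [0,0,0,0,0,4,0,0,0,0,0,0,20,0,0,0,0,-5,0,60,0,0,0,0,-15,0,100,0,0,0,0,-20,0,140,0,0,0,0,-20,0,160,0,0,0,0,-20,0,160,0]
}}

```text
clock: 15.9
position: [0.5162, 0.0715, 0.2315]
ee_rot: [0.003, 0.734, 0.68, 0.003]
contact_force: [0.8, -0.6, -0.1]
width: 0.0001
gripper_force: 0.0
```

```bash
python3 - <<'E'
from h import *
s=manip.get_state();print(s["position"],s["contact_force"])
w=shot("wrist","w6");sd=shot("side","s6")[180:280,230:350]
print([((proj("side",p)-[230,180])*[3.75,4.8]+[340,0]).round() for p in([.5878,.0685,.054],[.488,.076,.061],[.6259,-.0246,.205])])
cv2.imwrite("pics/m6.png",np.hstack([w[:,150:490],cv2.resize(sd,(450,480))]))
E
```

```text
[0.51622681 0.0714646  0.23154965] [ 0.80786145 -0.64526717 -0.12820753]
[array([433., 369.]), array([526., 451.]), array([480.,  50.])]
```

View pics/m6.png

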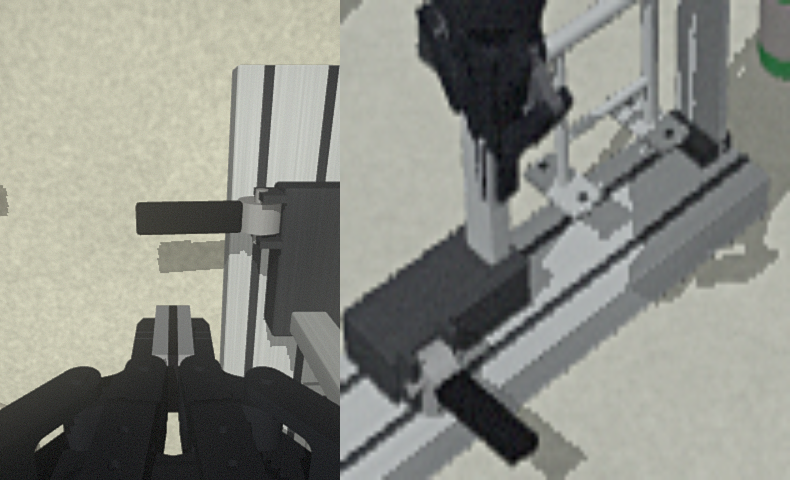

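The lever is level, with its tip near (525,450) as predicted. The carriage hasn't moved since it was set home, and the arch is still hanging. I'll hand in.

```bash
python3 -c "
from rig import manip
print(manip.sign_off())"
```

```text
the job is handed in; nothing more can be done
None
```

The job is handed in at about 16 s of the 64 s allowed: the arch hangs in both hooks, snug between end stop and pad (keeper about 0.080 by my measurement), and the lever is fully down; the sign-off returned no verdict.

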